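# Turn a tray of capacitors over into its empty twin

## Task

The three capacitors in the full tray are sold and go into the buyer's empty tray of the same size, all in one go and without spilling one onto the table. Lay the empty tray face-down squarely over the full one, turn the pair over together without letting it topple or drop, so that it lies flat on the table the other way up, then lift the emptied tray off and set it down flat on the table beside the filled one. Leave the other goods where they are.

Things in the scene. Friction and masses are not known exactly. Their poses are not given: they have to be found in the camera images.
- full_tray: Black tray 112 mm long (x), 65 wide (y), 20 high (z), straight sides, 75 g; origin at the centre of its underside, z towards its open face. Floor, walls and the 2 dividers 3 mm thick, all 20 mm high: 3 pockets in a row along x, each 33 x 59 mm, 17 deep. Starts face up on the table, a capacitor in each pocket standing 13 mm proud of the rim; long side across in front of the robot, up to 25 degrees askew
- empty_tray: Empty twin of the full tray (pale disc under each pocket), starts face-down (z down, origin 20 mm above the table) left or right of it, up to 25 degrees askew. Laid face-down on it, either way round, it goes over the capacitors with 3 to 4 mm play, rim on rim: a block 112 x 65 x 40 mm, seam at half height, 320 g. Nothing locks the two: grip across the 65 mm width, on both. The pair can stand on its 65 x 40 mm end
- capacitor0: Aluminium-can capacitor, a cylinder 30 mm in diameter, 50 mm long, about 55 g, lying loose in the -x pocket of the full tray (pocket centres at x = -36, 0, +36 mm of the tray), axis along the tray's y. Origin at its middle, 18 mm above the underside of the tray it lies in
- capacitor1: Aluminium-can capacitor, a cylinder 30 mm in diameter, 50 mm long, about 55 g, lying loose in the middle pocket of the full tray (pocket centres at x = -36, 0, +36 mm of the tray), axis along the tray's y. Origin at its middle, 18 mm above the underside of the tray it lies in
- capacitor2: Aluminium-can capacitor, a cylinder 30 mm in diameter, 50 mm long, about 55 g, lying loose in the +x pocket of the full tray (pocket centres at x = -36, 0, +36 mm of the tray), axis along the tray's y. Origin at its middle, 18 mm above the underside of the tray it lies in
- handheld: Bystander: dark handheld radio lying on its back, body 115 x 60 x 34 mm, with a rubber antenna (75 mm) at its +x end; origin under its body
- fist_mic: Bystander: black hand microphone lying flat, 85 x 55 x 30 mm; origin under its centre
- screwdriver: Bystander: screwdriver lying flat, 190 mm long along its x; origin under it
- short_tray: Bystander: black tray with only two pockets, 76 x 65 x 20 mm, face up and empty; not part of the job; origin under its centre
- headphones: Bystander: dark headphones lying on their side, about 130 x 170 x 70 mm; origin under their centre
- table: The work table, a flat light grey folding-table top; its top is at z = 0
Mind the look-alikes: they are no part of the job. Leave any brown look-alike of the capacitor2 alone.

How it is judged:
On the way, in this order (a step that is already met when the one before it is completed fails the run):
1. the empty tray lies face-down squarely on the full one, rim on rim (within 8 mm and 6 degrees), the capacitors in the full tray (angle between full_tray's own z axis and vertical below 0.12 rad and angle between empty_tray's own z axis and vertical above 3.02 rad and z of empty_tray in the frame of full_tray between 0.036 and 0.043 m and horizontal distance between empty_tray and full_tray below 0.008 m and angle between the x axis of empty_tray and the x axis of full_tray, either way round below 0.1 rad and z of capacitor0 in the frame of full_tray between 0.012 and 0.024 m and x of capacitor0 in the frame of full_tray between -0.046 and 0.046 m and y of capacitor0 in the frame of full_tray between -0.008 and 0.008 m and z of capacitor1 in the frame of full_tray between 0.012 and 0.024 m and x of capacitor1 in the frame of full_tray between -0.046 and 0.046 m and y of capacitor1 in the frame of full_tray between -0.008 and 0.008 m and z of capacitor2 in the frame of full_tray between 0.012 and 0.024 m and x of capacitor2 in the frame of full_tray between -0.046 and 0.046 m and y of capacitor2 in the frame of full_tray between -0.008 and 0.008 m), for 0.2 s.
2. the pair has been turned over together: the once empty tray lies face up on the table with the capacitors in it, the other still over it (angle between empty_tray's own z axis and vertical below 0.06 rad and height (world z) of empty_tray between -0.003 and 0.004 m and angle between full_tray's own z axis and vertical above 3.02 rad and z of full_tray in the frame of empty_tray between 0.036 and 0.044 m and horizontal distance between empty_tray and full_tray below 0.01 m and z of capacitor0 in the frame of empty_tray between 0.012 and 0.023 m and x of capacitor0 in the frame of empty_tray between -0.046 and 0.046 m and y of capacitor0 in the frame of empty_tray between -0.008 and 0.008 m and z of capacitor1 in the frame of empty_tray between 0.012 and 0.023 m and x of capacitor1 in the frame of empty_tray between -0.046 and 0.046 m and y of capacitor1 in the frame of empty_tray between -0.008 and 0.008 m and z of capacitor2 in the frame of empty_tray between 0.012 and 0.023 m and x of capacitor2 in the frame of empty_tray between -0.046 and 0.046 m and y of capacitor2 in the frame of empty_tray between -0.008 and 0.008 m), for 0.2 s.
At the end, for the whole second after the job is handed in: The once empty tray lies flat face up on the table with all three capacitors seated in its pockets; the other tray, emptied, lies flat on the table (either way up) beside it, within 450 mm; all at rest (angle between empty_tray's own z axis and vertical below 0.06 rad and height (world z) of empty_tray between -0.003 and 0.004 m and z of capacitor0 in the frame of empty_tray between 0.012 and 0.022 m and x of capacitor0 in the frame of empty_tray between -0.046 and 0.046 m and y of capacitor0 in the frame of empty_tray between -0.008 and 0.008 m and z of capacitor1 in the frame of empty_tray between 0.012 and 0.022 m and x of capacitor1 in the frame of empty_tray between -0.046 and 0.046 m and y of capacitor1 in the frame of empty_tray between -0.008 and 0.008 m and z of capacitor2 in the frame of empty_tray between 0.012 and 0.022 m and x of capacitor2 in the frame of empty_tray between -0.046 and 0.046 m and y of capacitor2 in the frame of empty_tray between -0.008 and 0.008 m and ((angle between full_tray's own z axis and vertical above 3.08 rad and height (world z) of full_tray between 0.016 and 0.024 m) or (angle between full_tray's own z axis and vertical below 0.06 rad and height (world z) of full_tray between -0.003 and 0.004 m)) and horizontal distance between empty_tray and full_tray between 0.06 and 0.45 m and linear speed of each of empty_tray, full_tray, capacitor0, capacitor1, capacitor2 below 0.02 m/s and angular speed of each of empty_tray, full_tray below 0.2 rad/s); the robot touches nothing.
It fails at once if a capacitor is spilled onto the table (contact force between any of capacitor0, capacitor1, capacitor2 and table above 0.1 N).
It fails at once if a tray topples or tumbles (turns faster than 6 rad/s) (angular speed of any of full_tray, empty_tray above 6 rad/s).
It fails at once if a tray is dropped (moves faster than 0.6 m/s while the fingers do not touch it) ((linear speed of full_tray above 0.6 m/s and contact force between the fingers and full_tray below 0.05 N) or (linear speed of empty_tray above 0.6 m/s and contact force between the fingers and empty_tray below 0.05 N)).
It fails at once if another item is moved by more than 30 mm (distance of any of handheld, fist_mic, screwdriver, short_tray, headphones from where it was at the start of the episode above 0.03 m).
It also fails if it takes over 72 s, if anything falls off the work surface, if the arm or the gripper's body presses on something with over 40 N, if the wrist force passes 120 N, or if a joint passes its speed limit or range.

## Robot

A 6-joint arm with a two-finger parallel gripper is mounted at the origin on the work surface. World frame = base frame: x ahead of the robot, y to its left, z up, the work surface at z = 0. Lengths are in m, angles in rad, forces in N, time in s.
With the tool pointing down it reaches from about 0.25 to 0.775 m from the base axis. Payload 4 kg.
Tool frame: the origin (TCP) lies at the very end of the fingers, on their centre line; the grasp point (between the pads) lies 19 mm behind it; z points along the fingers, y is the line along which they close (so a half turn about z gives the same grasp; the last joint's range is limited). The gripper opens to 94 mm and grips with 3 to 60 N. Pads are 16 mm wide; open, the fingers measure 119 mm over their backs; the gripper's body (75 mm by 177 mm) begins 78 mm behind the grasp point.
Start: joints at [1.208, 0.087, 1.371, -0, 1.684, -0.103], TCP at [0.141, 0.532, 0.206] pointing down, gripper open.
Joint ranges: [-3.1, 3.1], [-0.76, 2.03], [0.27, 2.55], [-1.08, 4.22], [0.17, 2.65], [-2.57, 2.57]. Speed limits (rad/s): [2.79, 2.79, 3.14, 3.14, 3.14, 3.14].

## Interface

Orientations are given as [roll, pitch, yaw] about the fixed x, y, z axes, in that order (R = Rz(yaw) Ry(pitch) Rx(roll)).
In Python, from bench import robot, vision gives the robot as it stands.
- The arm moves only by the shell command python3 -m crank 'ROWS'. ROWS is JSON, a list of rows, each a list of 3 entries, a list of its own where there are three numbers: the closure, from 0 (fully open) to 1 (shut), then the shift along the tool's x, y, z in m, then the turn, a rotation vector about the tool's x, y, z in degrees. A call has 1 to 8 rows; each row shifts and turns the commanded pose from where the row before left it, along the tool's axes as they then stand; what a row does not reach is not made up. A row lasts 1/10 s, in which the tool goes at most 50 mm and 8.59 degrees, less where a joint would pass 70% of its speed; a pose out of reach is approached as far as the arm can. A call with a gripper value outside its range is refused whole. The fingers move at their own pace and stop on an object; the grip force is fixed at half the most. Time passes only in rows, so rows that do not move let the fingers close. It gives the time, the measured TCP pose, the force, the opening and the grip force at its end, in the units of the state.
- robot.get_obs(): the state, without advancing time (a new reading comes with each control period).
- vision.snapshot(name): name is "scene" or "side" or "wrist"; returns a dict with "color" (480x640x3 uint8, red, green, blue), "z_map" (480x640 float32, m along the optical axis (not along the pixel's ray), 0 where there is no reading), "fx", "fy", "cx", "cy" (pixels), "R" (3x3) and "t" (3): a world point X has camera coordinates R X + t. Camera axes: x right, y down, z forward; pixel columns grow to the right and rows downward; lengths in m; the calibration is good to about 2 mm. The wrist camera is an equidistant fisheye: a pixel r from the principal point sees the ray r / f radians off the axis. A picture is of the moment at which its call begins.
- robot.close_job(): hands the job in; it is judged then, once.
The state is a dict: "time": time; "joint_positions": joint angles; "qvel": joint speeds; "joint_torque": joint torques, N m; "tool_pos": TCP position; "ee_rot": TCP orientation; "wrist_force": force on the tool from outside, world axes, zero at the start; "wrist_torque": the same for the moment, N m; "width": finger opening in m; "finger_force": force on a finger pad.
Only numpy, scipy, OpenCV 4.12 (cv2) and the standard library are available. Lean on these libraries where they do the work, as an engineer would, in place of code of your own. Each camera call takes 0.05 s, during which the arm holds its last target. There are 200 camera calls.

## Working session

There is one attempt and no reset: what is moved stays moved. The work goes in short steps, Python scripts to look and compute and a shell command to move; the robot and the scene stay as the last step left them, time stands still between calls to the robot, and variables do not carry over. Pictures are saved under pics/ and viewed, at most 10 in all, crops included, and the job is handed in when it is done.

```bash
mkdir -p pics; ls; python3 - <<'E'
from bench import robot, vision
import cv2,numpy as np,pickle
print(robot.get_obs())
for n in ["scene","side"]:
    s=vision.snapshot(n); pickle.dump(s,open(f'{n}.pkl','wb'))
    cv2.imwrite(f'pics/{n}0.png',s['color'][:,:,::-1]); print(n,s['R'],s['t'],s['fx'],s['cx'],s['cy'])
E
```

```text
pics
{'time': 0.0, 'joint_positions': array([ 1.20791100e+00,  8.79067689e-02,  1.37224083e+00, -4.96285348e-05,
        1.68358392e+00, -1.03096083e-01]), 'qvel': array([-8.70086351e-05, -1.92559771e-03,  1.76057149e-03,  4.55228051e-04,
       -1.07457669e-03, -2.76311731e-03]), 'joint_torque': array([-6.35636061e-04, -3.40192223e+01, -3.02424753e+01,  7.15700048e-02,
        3.30420630e-02, -1.71201041e-04]), 'tool_pos': array([0.14110652, 0.53102576, 0.20433734]), 'ee_rot': array([-3.13946007e+00, -1.71054701e-04,  2.88179769e+00]), 'wrist_force': array([-0.3855826 , -0.19770639,  0.36797155]), 'wrist_torque': array([-0.00331833, -0.00225791,  0.01580724]), 'finger_force': 0.0, 'width': 0.09361708821335829}
scene [[ 0.49545533  0.8686287   0.00286361]
 [ 0.54653295 -0.30917005 -0.77827734]
 [-0.67514869  0.38716671 -0.62791415]] [-0.29624848 -0.28605934  1.61054841] 621.7505115601369 317.5716485433603 243.45991537766378
side [[-0.75542494 -0.65492969 -0.02000646]
 [-0.43468462  0.52376398 -0.73261215]
 [ 0.49028811 -0.54473699 -0.68035224]] [0.44040741 0.26778656 0.76319365] 481.8315666746487 315.5031384391175 229.6465829559161
```

View pics/scene0.png

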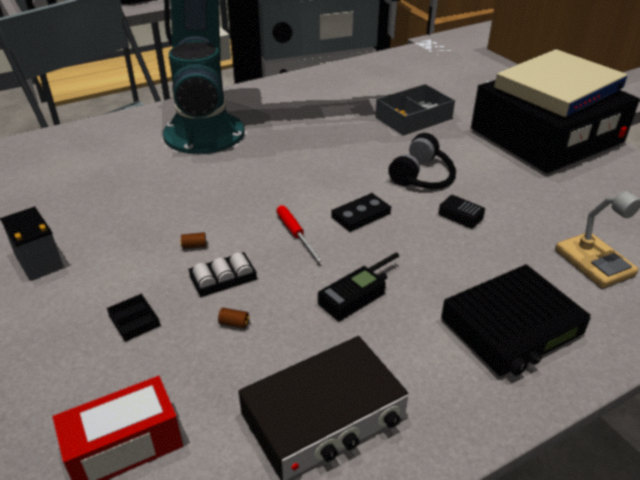

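View pics/side0.png

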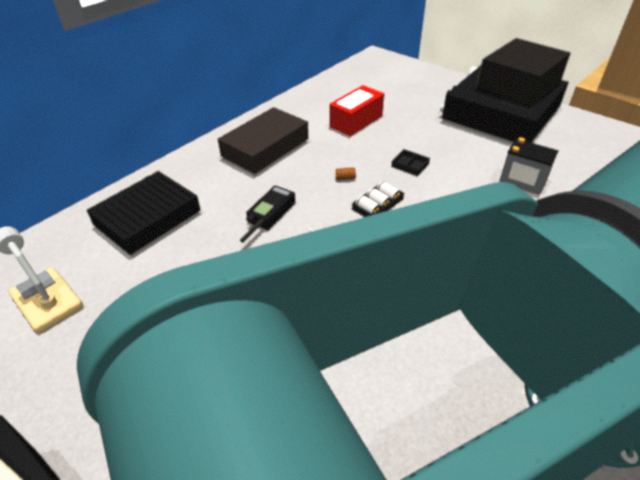

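The scene view shows the full tray at (223,272) with three silver cans. The face-down empty tray with three pale discs is at (361,211), and the screwdriver lies between them at (300,235). Look-alikes are the short tray (133,316), the fist mic (461,210) and brown cans (193,240) and (234,318). The two targets fit the description: three silver cans in one, three pale discs on the other.

```bash
cat > h.py <<'E'
import numpy as np,cv2,pickle
def world(s):
    v,u=np.mgrid[:480,:640]; z=s['z_map']
    p=np.stack([(u-s['cx'])/s['fx']*z,(v-s['cy'])/s['fy']*z,z],-1)
    return (p-s['t'])@s['R']
def plane(s,uv,h):
    uv=np.asarray(uv,float).reshape(-1,2)
    d=np.c_[(uv[:,0]-s['cx'])/s['fx'],(uv[:,1]-s['cy'])/s['fy'],np.ones(len(uv))]@s['R']
    c=-s['R'].T@s['t']; return c+d*((h-c[2])/d[:,2])[:,None]
E
python3 - <<'E'
from h import *
s=pickle.load(open('scene.pkl','rb')); W=world(s); c=s['color']
m=(W[...,2]>.010)&(W[...,2]<.06)&(s['z_map']>0)
n,l,st,ce=cv2.connectedComponentsWithStats(m.astype(np.uint8))
for i in range(1,n):
    if st[i,4]<60 : continue
    P=W[l==i]; r=cv2.minAreaRect(P[:,:2].astype(np.float32)*1000)
    print(ce[i].round(),st[i,4],'rect',np.round(r[0]),np.round(r[1]),round(r[2],1),'z',np.percentile(P[:,2],[5,50,95]).round(3))
t=W[s['z_map']>0]; print('table z',np.median(W[290:310,180:215,2]),np.median(W[225:235,240:260,2]))
crop=c[180:300,170:410,::-1]; cv2.imwrite('pics/crop.png',cv2.resize(crop,(800,400),interpolation=cv2.INTER_CUBIC))
E
```

```text
[36.  4.] 244 rect [-1155.  -222.] [252. 129.] 38.2 z [0.023 0.049 0.059]
[253.   2.] 62 rect [-837.  520.] [82. 30.] 13.6 z [0.012 0.021 0.033]
[62. 34.] 1977 rect [-798. -155.] [ 52. 448.] 17.0 z [0.013 0.035 0.058]
[510.  48.] 722 rect [  36. 1026.] [ 26. 230.] 89.8 z [0.013 0.038 0.058]
[623.  62.] 461 rect [ 275. 1236.] [ 18. 215.] 0.4 z [0.014 0.039 0.058]
[414. 107.] 2481 rect [202. 523.] [134. 184.] 2.9 z [0.013 0.036 0.055]
[203. 133.] 2042 rect [23. -4.] [205. 172.] 78.7 z [0.011 0.019 0.055]
[543. 145.] 2665 rect [530. 686.] [380. 200.] 48.7 z [0.015 0.036 0.057]
[421. 166.] 1571 rect [447. 376.] [133. 165.] 29.0 z [0.013 0.03  0.057]
[361. 210.] 1182 rect [505. 159.] [ 71. 118.] 5.9 z [0.013 0.02  0.023]
[461. 210.] 916 rect [616. 338.] [86. 61.] 23.7 z [0.013 0.03  0.033]
[293. 226.] 509 rect [508.   5.] [ 26. 193.] 85.4 z [0.013 0.021 0.027]
[596. 259.] 2382 rect [861. 465.] [ 95. 132.] 85.5 z [0.013 0.024 0.039]
[193. 240.] 345 rect [ 431. -190.] [50. 29.] 69.8 z [0.013 0.024 0.031]
[ 38. 260.] 902 rect [ 341. -488.] [117.  57.] 42.7 z [0.012 0.036 0.057]
[222. 272.] 1648 rect [ 544. -175.] [113.  71.] 85.9 z [0.013 0.024 0.034]
[354. 289.] 2293 rect [708.  40.] [ 64. 193.] 9.4 z [0.014 0.034 0.037]
[514. 321.] 8895 rect [919. 202.] [169. 194.] 0.2 z [0.022 0.056 0.059]
[133. 315.] 765 rect [ 572. -354.] [82. 66.] 4.8 z [0.011 0.018 0.022]
[233. 317.] 491 rect [ 667. -207.] [51. 28.] 49.4 z [0.013 0.026 0.032]
[325. 439.] 3243 rect [ 956. -197.] [244. 110.] 59.1 z [0.016 0.042 0.058]
[127. 455.] 2436 rect [ 850. -441.] [150.   7.] 88.6 z [0.014 0.037 0.058]
table z 0.0008177274727156182 0.00036631120294391745
```

View pics/crop.png

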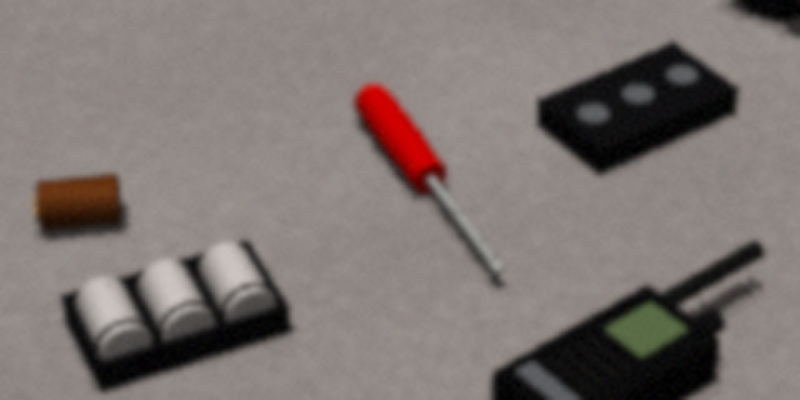

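The crop confirms both targets: cans of all-silver in the 3-pocket tray, three discs on the other. I'll write a row calculator, then move over the empty tray.

```bash
cat >> h.py <<'E'
from scipy.spatial.transform import Rotation as Ro
from scipy.linalg import logm,expm
def T(p,R): M=np.eye(4); M[:3,:3]=R; M[:3,3]=p; return M
def cur():
    from bench import robot
    o=robot.get_obs(); return T(o['tool_pos'],Ro.from_euler('xyz',o['ee_rot']).as_matrix()),o
def down(p,yaw,tilt=0):  # yaw deg; tilt deg about tool y
    return T(p,(Ro.from_euler('xyz',[180,0,yaw],degrees=True)*Ro.from_euler('y',tilt,degrees=True)).as_matrix())
def plan(A,B,n):
    M=np.linalg.inv(A)@B; M=expm(np.real(logm(M))/n)
    print(n,'x',M[:3,3].round(4).tolist(),Ro.from_matrix(M[:3,:3]).as_rotvec(degrees=True).round(2).tolist())
def where():
    A,o=cur(); e=np.degrees(o['ee_rot'])
    print('t',round(o['time'],2),'p',A[:3,3].round(4),'rpy',e.round(2),'q',o['joint_positions'].round(2),'F',o['wrist_force'].round(1),'w',round(o['width'],4),'ff',round(o['finger_force'],1))
E
python3 - <<'E'
from h import *
A,_=cur(); plan(A,down([.505,.159,.26],95.9),12)
E
```

```text
12 x [-0.0461, 0.0008, -0.0046] [-0.01, 0.0, 5.77]
```

```bash
R='x'; python3 -m crank '[[0,[-0.046,0.001,-0.0046],[0,0,5.77]],[0,[-0.046,0.001,-0.0046],[0,0,5.77]],[0,[-0.046,0.001,-0.0046],[0,0,5.77]],[0,[-0.046,0.001,-0.0046],[0,0,5.77]],[0,[-0.046,0.001,-0.0046],[0,0,5.77]],[0,[-0.046,0.001,-0.0046],[0,0,5.77]]]'; python3 -m crank '[[0,[-0.046,0.001,-0.0046],[0,0,5.77]],[0,[-0.046,0.001,-0.0046],[0,0,5.77]],[0,[-0.046,0.001,-0.0046],[0,0,5.77]],[0,[-0.046,0.001,-0.0046],[0,0,5.77]],[0,[-0.046,0.001,-0.0046],[0,0,5.77]],[0,[-0.046,0.001,-0.0046],[0,0,5.77]],[0,[0,0,0],[0,0,0]],[0,[0,0,0],[0,0,0]]]'
python3 - <<'E'
from h import *
from bench import vision
where()
s=vision.snapshot('wrist'); pickle.dump(s,open('w1.pkl','wb')); cv2.imwrite('pics/w1.png',s['color'][:,:,::-1])
print(s['R'].round(3),s['t'],-s['R'].T@s['t'],s['fx'],s['fy'],s['cx'],s['cy'])
E
```

```text
time: 0.7
tool_pos: [0.3826, 0.4024, 0.2323]
ee_rot: [-3.14, -0.0, 2.274]
wrist_force: [0.3, 0.5, -0.4]
width: 0.094
finger_force: 0.0
time: 1.5
tool_pos: [0.5062, 0.1612, 0.2603]
ee_rot: [-3.141, -0.001, 1.672]
wrist_force: [-0.4, -0.1, 0.1]
width: 0.0941
finger_force: 0.0
t 1.5 p [0.5062 0.1612 0.2603] rpy [-1.7996e+02 -4.0000e-02  9.5790e+01] q [0.2  0.04 1.31 0.   1.79 0.1 ] F [-0.4 -0.1  0.1] w 0.0941 ff 0.0
[[ 0.995  0.101 -0.001]
 [ 0.097 -0.953  0.288]
 [ 0.028 -0.287 -0.958]] [-0.51942362  0.05879321  0.4749161 ] [0.4976595  0.24464554 0.43736302] 371.64829954431775 371.64829954431775 312.8047074000491 239.54648473119855
```

View pics/w1.png

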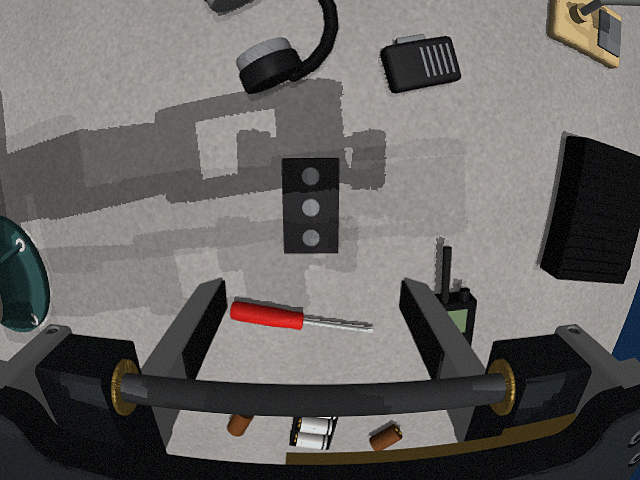

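Wrist view: the empty tray is upright in view with corners around (283,158)–(338,253) and discs at (311,176), (311,208), (311,238). Screwdriver, mic and headphones are clear.

```bash
cat >> h.py <<'E'
def fish(s,uv,h):
    uv=np.asarray(uv,float).reshape(-1,2); d=uv-[s['cx'],s['cy']]; r=np.linalg.norm(d,axis=1)+1e-9
    th=r/s['fx']; d=np.c_[d/r[:,None]*np.sin(th)[:,None],np.cos(th)]@s['R']
    c=-s['R'].T@s['t']; return c+d*((h-c[2])/d[:,2])[:,None]
def tray(s,seed,h=.02,thr=45,hull=True):
    g=s['color'].max(2); m=(g<thr).astype(np.uint8); m[seed[1]-5:seed[1]+5,seed[0]-5:seed[0]+5]=1
    m=cv2.morphologyEx(m,cv2.MORPH_CLOSE,np.ones((3,3),np.uint8))
    _,l=cv2.connectedComponents(m); k=(l==l[seed[1],seed[0]]).astype(np.uint8)
    c=max(cv2.findContours(k,cv2.RETR_EXTERNAL,cv2.CHAIN_APPROX_NONE)[0],key=cv2.contourArea)
    print('bbox',cv2.boundingRect(c))
    P=fish(s,c[:,0],h)[:,:2].astype(np.float32)*1000
    r=cv2.minAreaRect(P); print('rect',np.round(r[0],1),np.round(r[1],1),round(r[2],2)); return r
def blobs(s,lo,box,h,amin=60):
    x0,y0,x1,y1=box; g=s['color'].min(2); m=np.zeros_like(g); m[y0:y1,x0:x1]=g[y0:y1,x0:x1]>lo
    n,l,st,ce=cv2.connectedComponentsWithStats(m)
    for i in range(1,n):
        if st[i,4]>amin: print('blob',ce[i].round(1),st[i,4],(fish(s,ce[i],h)[0]*1000).round(1))
E
python3 - <<'E'
from h import *
s=pickle.load(open('w1.pkl','rb'))
print(s['color'][200,288:300].tolist()[:2], s['color'][200,270:275].tolist()[:2])
tray(s,(311,192)); blobs(s,75,(290,162,332,250),.02)
E
```

```text
[[37, 35, 40], [51, 48, 47]] [[162, 159, 155], [160, 157, 153]]
bbox (282, 158, 57, 95)
rect [503.  159.1] [ 63.8 111.6] 6.59
blob [311.5 175.5] 135 [500.9 194.5  20. ]
blob [310.4 207.2] 245 [503.3 157.9  20. ]
blob [310.6 237.5] 215 [507.1 121.9  20. ]
```

```bash
python3 - <<'E'
from h import *
A,_=cur(); plan(A,down([.547,-.173,.26],85.9),8)
E
```

```text
8 x [-0.0421, 0.004, 0.0] [-0.01, -0.01, 1.25]
```

```bash
python3 -m crank '[[0,[-0.042,0.004,0],[0,0,1.25]],[0,[-0.042,0.004,0],[0,0,1.25]],[0,[-0.042,0.004,0],[0,0,1.25]],[0,[-0.042,0.004,0],[0,0,1.25]],[0,[-0.042,0.004,0],[0,0,1.25]],[0,[-0.042,0.004,0],[0,0,1.25]],[0,[-0.042,0.004,0],[0,0,1.25]],[0,[-0.042,0.004,0],[0,0,1.25]]]' >/dev/null; python3 -m crank '[[0,[0,0,0],[0,0,0]],[0,[0,0,0],[0,0,0]]]'
python3 - <<'E'
from h import *
from bench import vision
where()
s=vision.snapshot('wrist'); pickle.dump(s,open('w2.pkl','wb')); cv2.imwrite('pics/w2.png',cv2.resize(s['color'][130:290,220:400,::-1],None,fx=3.5,fy=3.5,interpolation=cv2.INTER_CUBIC))
blobs(s,110,(285,155,338,255),.033)
E
```

```text
time: 2.55
tool_pos: [0.5472, -0.1715, 0.2598]
ee_rot: [-3.14, -0.002, 1.5]
wrist_force: [0.1, -0.3, 0.1]
width: 0.0937
finger_force: 0.0
t 2.55 p [ 0.5472 -0.1715  0.2598] rpy [-1.7992e+02 -9.0000e-02  8.5960e+01] q [-0.4   0.14  1.21  0.    1.8  -0.33] F [ 0.1 -0.3  0.1] w 0.0937 ff 0.0
blob [307.2 177.3] 510 [ 543.  -137.7   33. ]
blob [307.5 209.5] 861 [ 540.7 -173.7   33. ]
blob [329.8 210. ] 70 [ 565.4 -176.    33. ]
blob [306.7 240. ] 760 [ 537.2 -208.9   33. ]
blob [328.9 240.1] 61 [ 562.3 -210.8   33. ]
```

View pics/w2.png

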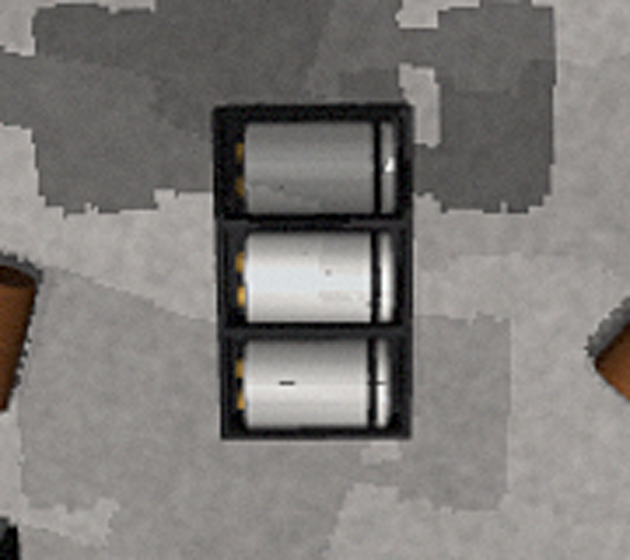

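The crop shows the full tray's rim with corners near crop pixels (213,107), (411,104), (411,437), (222,438), and all three cans seated. The brown look-alikes are clear at both sides.

```bash
python3 - <<'E'
from h import *
s=pickle.load(open('w2.pkl','rb'))
tray(s,(309,193),thr=50)
A,_=cur(); plan(A,down([.503,.159,.12],96.2),8)
plan(down([.503,.159,.12],96.2),down([.503,.159,.006],96.2),4)
E
```

```text
bbox (281, 160, 57, 95)
rect [ 542.5 -175. ] [111.4  63.9] 86.51
8 x [0.0413, -0.0052, 0.0176] [-0.0, -0.01, -1.27]
4 x [0.0, -0.0, 0.0285] [0.0, 0.0, -0.0]
```

```bash
python3 -m crank '[[0,[0.041,-0.005,0.0176],[0,0,-1.27]],[0,[0.041,-0.005,0.0176],[0,0,-1.27]],[0,[0.041,-0.005,0.0176],[0,0,-1.27]],[0,[0.041,-0.005,0.0176],[0,0,-1.27]],[0,[0.041,-0.005,0.0176],[0,0,-1.27]],[0,[0.041,-0.005,0.0176],[0,0,-1.27]],[0,[0.041,-0.005,0.0176],[0,0,-1.27]],[0,[0.041,-0.005,0.0176],[0,0,-1.27]]]' >/dev/null; python3 -m crank '[[0,[0,0,0.02],[0,0,0]],[0,[0,0,0.02],[0,0,0]],[0,[0,0,0],[0,0,0]],[0,[0,0,0],[0,0,0]]]' >/dev/null
python3 - <<'E'
from h import *
where(); A,_=cur(); plan(A,down([.503,.159,.006],96.2),4)
E
```

```text
t 3.8 p [0.5043 0.1561 0.0802] rpy [-1.7999e+02 -2.0000e-02  9.6190e+01] q [0.19 0.1  1.61 0.   1.43 0.08] F [ 0.1 -1.  -0.9] w 0.0943 ff 0.0
4 x [0.0007, -0.0003, 0.0186] [-0.0, -0.01, -0.0]
```

```bash
python3 -m crank '[[0,[0.001,-0.0003,0.0185],[0,0,0]],[0,[0.001,-0.0003,0.0185],[0,0,0]],[0,[0.001,-0.0003,0.0185],[0,0,0]],[0,[0,-0.0003,0.0185],[0,0,0]],[0,[0,0,0],[0,0,0]],[0,[0,0,0],[0,0,0]]]'; python3 -m crank '[[1,[0,0,0],[0,0,0]],[1,[0,0,0],[0,0,0]],[1,[0,0,0],[0,0,0]],[1,[0,0,0],[0,0,0]],[1,[0,0,0],[0,0,0]],[1,[0,0,0],[0,0,0]],[1,[0,0,0],[0,0,0]],[1,[0,0,0],[0,0,0]]]'
python3 - <<'E'
from h import *
where()
E
```

```text
time: 4.4
tool_pos: [0.5044, 0.1578, 0.0073]
ee_rot: [3.14, -0.0, 1.676]
wrist_force: [0.1, -1.1, 0.4]
width: 0.0941
finger_force: 0.0
time: 5.2
tool_pos: [0.504, 0.1576, 0.0065]
ee_rot: [3.141, -0.0, 1.676]
wrist_force: [-0.1, -0.0, 4.1]
width: 0.0645
finger_force: 30.0
t 5.2 p [0.504  0.1576 0.0065] rpy [ 1.7995e+02 -1.0000e-02  9.6030e+01] q [0.2  0.17 1.69 0.   1.28 0.09] F [-0.1 -0.   4.1] w 0.0645 ff 30.0
```

```bash
python3 -m crank '[[1,[0,0,-0.015],[0,0,0]],[1,[0,0,-0.03],[0,0,0]],[1,[0,0,-0.03],[0,0,0]],[1,[0,0,-0.03],[0,0,0]],[1,[0,0,0],[0,0,0]],[1,[0,0,0],[0,0,0]]]'
python3 - <<'E'
from h import *
where(); A,_=cur(); plan(A,down([.5424,-.1765,.11],86.5),10)
E
```

```text
time: 5.8
tool_pos: [0.5035, 0.1575, 0.1103]
ee_rot: [-3.142, -0.0, 1.676]
wrist_force: [-0.0, 0.1, -1.6]
width: 0.0644
finger_force: 30.0
t 5.8 p [0.5035 0.1575 0.1103] rpy [-180.     -0.     96.03] q [0.2  0.08 1.57 0.   1.49 0.09] F [-0.   0.1 -1.6] w 0.0644 ff 30.0
10 x [-0.0335, 0.0029, 0.0] [-0.0, -0.0, 0.95]
```

```bash
python3 -m crank '[[1,[-0.0335,0.0029,0],[0,0,0.95]],[1,[-0.0335,0.0029,0],[0,0,0.95]],[1,[-0.0335,0.0029,0],[0,0,0.95]],[1,[-0.0335,0.0029,0],[0,0,0.95]],[1,[-0.0335,0.0029,0],[0,0,0.95]],[1,[-0.0335,0.0029,0],[0,0,0.95]],[1,[-0.0335,0.0029,0],[0,0,0.95]],[1,[-0.0335,0.0029,0],[0,0,0.95]]]' >/dev/null; python3 -m crank '[[1,[-0.0335,0.0029,0],[0,0,0.95]],[1,[-0.0335,0.0029,0],[0,0,0.95]],[1,[0,0,0],[0,0,0]],[1,[0,0,0],[0,0,0]],[1,[0,0,0],[0,0,0]]]' >/dev/null
python3 - <<'E'
from h import *
from bench import vision
where(); A,_=cur(); plan(A,down([.5424,-.1765,.07],86.5),2)
s=vision.snapshot('wrist'); pickle.dump(s,open('w3.pkl','wb')); cv2.imwrite('pics/w3.png',s['color'][:,:,::-1])
E
```

```text
t 7.1 p [ 0.542  -0.1748  0.1091] rpy [-1.7984e+02 -1.0000e-01  8.6580e+01] q [-0.41  0.17  1.47  0.    1.5  -0.35] F [-0.3  0.2 -0.8] w 0.0645 ff 30.0
2 x [-0.0009, 0.0003, 0.0196] [-0.08, -0.05, 0.04]
```

View pics/w3.png

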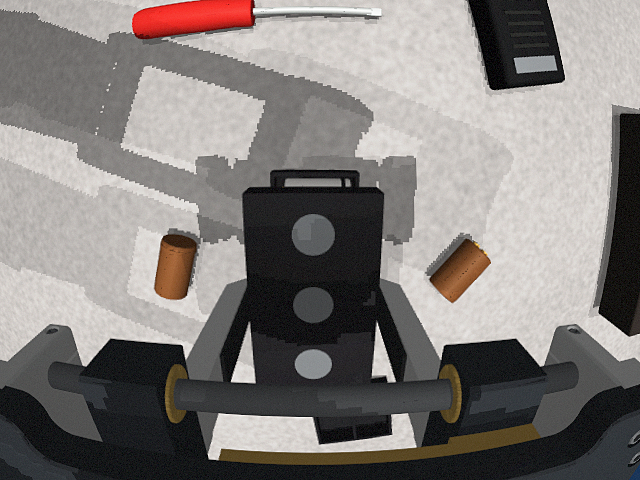

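The held tray covers the full tray: discs at (313,235), (313,305), (313,364), and the full tray's far rim peeks out at (315,172). I'll check the in-hand offset from these.

```bash
python3 - <<'E'
from h import *
s=pickle.load(open('w3.pkl','rb')); o=np.array([542,-174.8]);
h=.1091+.0135
blobs(s,55,(285,205,345,380),h,200)
g=s['color'].max(2)
for c in (300,315,330): print(c,[int(v) for v in g[160:200,c]])
# far corners held tray / full rim
print(fish(s,[[244.5,190.5],[383,190.5]],h)*1000, fish(s,[[270,171],[359,171]],.02)*1000)
x=np.array([np.cos(np.radians(86.5)),np.sin(np.radians(86.5))]); y=np.array([x[1],-x[0]])
for sg in(-1,1): print('expected full far corner',np.array([542.5,-175])+56*x+sg*32.5*y)
E
```

```text
blob [312.8 234.3] 1427 [ 544.1 -137.7  122.6]
blob [312.7 304.5] 1104 [ 541.9 -173.4  122.6]
blob [312.8 363.7] 906 [ 539.8 -209.2  122.6]
300 [143, 141, 140, 133, 137, 134, 127, 122, 127, 106, 12, 0, 35, 41, 36, 26, 27, 25, 80, 127, 129, 140, 140, 144, 151, 157, 98, 23, 12, 13, 28, 19, 22, 30, 36, 41, 35, 38, 30, 36]
315 [123, 120, 120, 121, 123, 116, 120, 123, 125, 96, 6, 12, 34, 38, 38, 37, 25, 19, 83, 127, 136, 138, 139, 145, 152, 160, 95, 27, 16, 28, 23, 11, 7, 35, 42, 37, 41, 35, 40, 34]
330 [119, 121, 118, 123, 129, 127, 123, 124, 123, 99, 4, 21, 28, 26, 36, 35, 36, 23, 73, 120, 125, 138, 141, 141, 149, 161, 98, 21, 18, 16, 15, 18, 15, 32, 43, 32, 33, 31, 41, 38]
[[ 514.62903933 -115.41178635  122.6       ]
 [ 576.81276992 -119.06726965  122.6       ]] [[ 514.10824602 -117.6629632    20.        ]
 [ 578.05663923 -121.41063243   20.        ]]
expected full far corner [ 513.47933727 -117.12037375]
expected full far corner [ 578.35809916 -121.08852882]
```

```bash
python3 -m crank '[[1,[-0.0016,0.0005,0.018],[-0.1,-0.1,-0.1]],[1,[0,0,0.018],[0,0,0]],[1,[0,0,0.014],[0,0,0]],[1,[0,0,0],[0,0,0]],[1,[0,0,0],[0,0,0]],[1,[0,0,0],[0,0,0]]]'
python3 - <<'E'
from h import *
where(); A,_=cur(); plan(A,down([.5424,-.1764,.0265],86.5),5)
E
```

```text
time: 7.75
tool_pos: [0.544, -0.1778, 0.062]
ee_rot: [3.138, 0.002, 1.513]
wrist_force: [0.0, 0.9, 0.4]
width: 0.0649
finger_force: 30.0
t 7.75 p [ 0.544  -0.1778  0.062 ] rpy [1.7979e+02 1.3000e-01 8.6660e+01] q [-0.41  0.2   1.53 -0.    1.41 -0.36] F [0.  0.9 0.4] w 0.0649 ff 30.0
5 x [0.0003, -0.0004, 0.0071] [0.04, 0.03, 0.03]
```

```bash
python3 -m crank '[[1,[0.0006,-0.0005,0.006],[0.1,0.1,0]],[1,[0,0,0.007],[0,0,0]],[1,[0,0,0.006],[0,0,0]],[1,[0,0,0],[0,0,0]],[1,[0,0,0],[0,0,0]]]'; python3 -m crank '[[1,[0,0,0.005],[0,0,0]],[1,[0,0,0.005],[0,0,0]],[1,[0,0,0.003],[0,0,0]],[1,[0,0,0],[0,0,0]]]';python3 -m crank '[[1,[0,0,0.002],[0,0,0]],[1,[0,0,0],[0,0,0]],[1,[0,0,0],[0,0,0]]]'
python3 - <<'E'
from h import *
where(); A,_=cur(); plan(A,down([.5424,-.1764,.0265],86.5),1)
E
```

```text
time: 8.25
tool_pos: [0.5425, -0.1771, 0.0414]
ee_rot: [-3.141, -0.0, 1.512]
wrist_force: [0.4, -0.1, -0.5]
width: 0.0647
finger_force: 30.0
time: 8.65
tool_pos: [0.5423, -0.1769, 0.028]
ee_rot: [-3.14, -0.001, 1.512]
wrist_force: [-0.1, -0.0, -0.2]
width: 0.0645
finger_force: 30.0
time: 8.95
tool_pos: [0.5429, -0.1772, 0.027]
ee_rot: [3.141, 0.0, 1.512]
wrist_force: [-0.1, -0.5, -1.1]
width: 0.0647
finger_force: 30.0
t 8.95 p [ 0.5429 -0.1772  0.027 ] rpy [179.99   0.    86.64] q [-0.41  0.23  1.57  0.    1.34 -0.36] F [-0.1 -0.5 -1.1] w 0.0647 ff 30.0
1 x [0.0007, -0.0005, 0.0005] [0.01, 0.0, 0.14]
```

```bash
python3 -m crank '[[1,[0,0,0.001],[0,0,0]],[1,[0,0,0],[0,0,0]],[0.5,[0,0,0],[0,0,0]],[0,[0,0,0],[0,0,0]],[0,[0,0,0],[0,0,0]],[0,[0,0,0],[0,0,0]],[0,[0,0,0],[0,0,0]],[0,[0,0,-0.01],[0,0,0]]]'; python3 -m crank '[[0,[0,0,-0.04],[0,0,0]],[0,[0,0,-0.05],[0,0,0]],[0,[0,0,-0.05],[0,0,0]],[0,[0,0,-0.05],[0,0,0]],[0,[0,0,-0.03],[0,0,0]],[0,[0,0,0],[0,0,0]],[0,[0,0,0],[0,0,0]]]'
python3 - <<'E'
from h import *
from bench import vision
where()
s=vision.snapshot('wrist'); pickle.dump(s,open('w4.pkl','wb'))
tray(s,(309,193),h=.04,thr=55)
blobs(s,70,(285,140,340,255),.04)
cv2.imwrite('pics/w4.png',cv2.resize(s['color'][110:300,210:410,::-1],None,fx=3,fy=3,interpolation=cv2.INTER_CUBIC))
E
```

```text
time: 9.75
tool_pos: [0.5415, -0.1766, 0.0344]
ee_rot: [-3.138, -0.001, 1.512]
wrist_force: [0.4, 0.4, -1.0]
width: 0.094
finger_force: 0.0
time: 10.45
tool_pos: [0.543, -0.1773, 0.257]
ee_rot: [3.139, 0.001, 1.512]
wrist_force: [-0.7, 0.1, -1.4]
width: 0.0942
finger_force: 0.0
t 10.45 p [ 0.543  -0.1773  0.257 ] rpy [1.7987e+02 4.0000e-02 8.6630e+01] q [-0.41  0.13  1.22  0.    1.79 -0.36] F [-0.7  0.1 -1.4] w 0.0942 ff 0.0
bbox (282, 154, 61, 103)
rect [ 542.8 -174.8] [113.6  63.9] 86.61
blob [312.1 146.5] 772 [ 546.5 -110.3   40. ]
blob [312.7 175. ] 178 [ 545.4 -140.7   40. ]
blob [312.3 208.6] 269 [ 542.9 -177.2   40. ]
blob [312.4 240. ] 251 [ 540.8 -212.7   40. ]
```

View pics/w4.png

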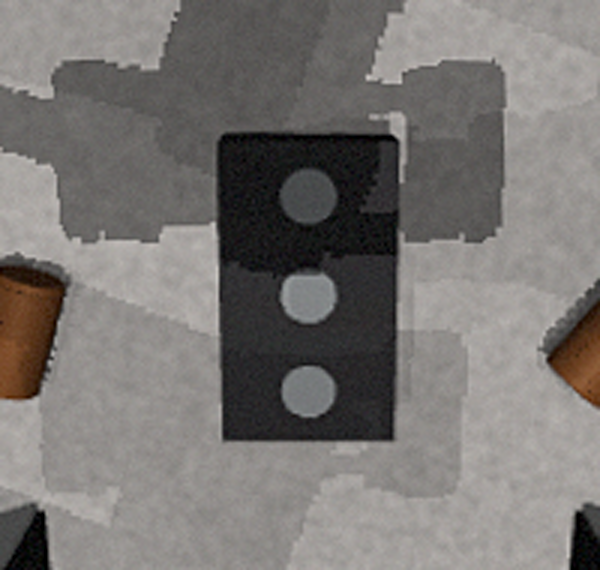

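The pair is seated squarely: crop rim (219,135)–(397,439), discs centred, size matching at 40 mm height. Next I test which way the wrist tilts.

```bash
python3 -m crank '[[0,[0,0,0],[0,7.5,0]],[0,[0,0,0],[0,7.5,0]],[0,[0,0,0],[0,7.5,0]],[0,[0,0,0],[0,7.5,0]],[0,[0,0,0],[0,0,0]],[0,[0,0,0],[0,0,0]]]' >/dev/null
python3 - <<'E'
from h import *
where(); A,_=cur()
C=np.array([.5427,-.176,.020])
def tgt(c,yaw,tilt,e,back=0):
    B=down([0,0,0],yaw,tilt); B[:3,3]=c+B[:3,2]*(.019-e-back); return B
B=tgt(C,86.6,30,.005,.09); plan(A,B,4); plan(B,tgt(C,86.6,30,.005),4); print(tgt(C,86.6,30,.005)[:3,3])
E
```

```text
t 11.1 p [ 0.5422 -0.1773  0.2534] rpy [-179.72  -30.06   86.43] q [-0.67  0.29  1.14  0.46  2.   -0.48] F [ 0.  -0.4  0.4] w 0.0937 ff 0.0
4 x [-0.0289, 0.0002, 0.0317] [-0.05, -0.01, -0.04]
4 x [-0.0, 0.0, 0.0225] [0.0, 0.0, 0.0]
[ 0.54311514 -0.16901232  0.00787564]
```

```bash
cat >> h.py <<'E'
def tgt(c,yaw,tilt,e,back=0):
    B=down([0,0,0],yaw,tilt); B[:3,3]=np.array(c)+B[:3,2]*(.019-e-back); return B
E
python3 -m crank '[[0,[0,0,0],[0,-7.5,0]],[0,[0,0,0],[0,-7.5,0]],[0,[0,0,0],[0,-7.5,0]],[0,[0,0,0],[0,-7.5,0]],[0,[0,0,0],[0,-7.5,0]],[0,[0,0,0],[0,-7.5,0]],[0,[0,0,0],[0,-7.5,0]],[0,[0,0,0],[0,-7.5,0]]]' >/dev/null
python3 -m crank '[[0,[0,0,0],[0,0,0]],[0,[0,0,0],[0,0,0]]]' >/dev/null
python3 - <<'E'
from h import *
where(); A,_=cur()
plan(A,tgt([.5427,-.176,.020],86.6,-30,.005,.09),5)
E
```

```text
t 12.1 p [ 0.5431 -0.1753  0.2565] rpy [179.94  29.92  86.83] q [-0.1   0.09  1.36 -0.52  1.65 -0.1 ] F [-0.9 -0.1 -0.3] w 0.0937 ff 0.0
5 x [0.0235, -0.0001, 0.0259] [0.04, -0.02, 0.04]
```

```bash
python3 -m crank '[[0,[0.0235,0,0.0259],[0,0,0]],[0,[0.0235,0,0.0259],[0,0,0]],[0,[0.0235,0,0.0259],[0,0,0]],[0,[0.0235,0,0.0259],[0,0,0]],[0,[0.0235,0,0.0259],[0,0,0]],[0,[0,0,0],[0,0,0]],[0,[0,0,0],[0,0,0]],[0,[0,0,0],[0,0,0]]]' >/dev/null
python3 - <<'E'
from h import *
where(); A,_=cur()
plan(A,tgt([.5427,-.176,.020],86.6,-30,.005),5)
E
```

```text
t 12.9 p [ 0.5468 -0.1414  0.0882] rpy [179.64  30.01  86.38] q [-0.04  0.19  1.59 -0.53  1.4   0.12] F [-0.2  0.7  1.3] w 0.0941 ff 0.0
5 x [0.0008, -0.0005, 0.0181] [0.05, 0.0, -0.04]
```

```bash
python3 -m crank '[[0,[0.0008,-0.0004,0.018],[0,0,0]],[0,[0.0008,-0.0004,0.018],[0,0,0]],[0,[0.0008,-0.0004,0.018],[0,0,0]],[0,[0.0008,-0.0004,0.018],[0,0,0]],[0,[0.0008,-0.0004,0.018],[0,0,0]],[0,[0,0,0],[0,0,0]],[0,[0,0,0],[0,0,0]]]'
python3 - <<'E'
from h import *
where(); A,_=cur()
plan(A,tgt([.5427,-.176,.020],86.6,-30,.005),1)
E
```

```text
time: 13.6
tool_pos: [0.5419, -0.1821, 0.0071]
ee_rot: [3.138, 0.524, 1.509]
wrist_force: [-0.0, 0.5, 0.1]
width: 0.0943
finger_force: 0.0
t 13.6 p [ 0.5419 -0.1821  0.0071] rpy [179.78  30.01  86.48] q [-0.12  0.27  1.67 -0.56  1.22  0.15] F [-0.   0.5  0.1] w 0.0943 ff 0.0
1 x [-0.0011, 0.0005, -0.0002] [0.16, 0.01, -0.11]
```

Good. Grip and lift slightly to check.

```bash
python3 -m crank '[[1,[-0.001,0,0],[0.1,0,0]],[1,[0,0,0],[0,0,0]],[1,[0,0,0],[0,0,0]],[1,[0,0,0],[0,0,0]],[1,[0,0,0],[0,0,0]],[1,[0,0,0],[0,0,0]],[1,[0,0,0],[0,0,0]],[1,[0,0,0],[0,0,0]]]'
python3 -m crank '[[1,[0.005,0,-0.00866],[0,0,0]],[1,[0.01,0,-0.01732],[0,0,0]],[1,[0.01,0,-0.01732],[0,0,0]],[1,[0.01,0,-0.01732],[0,0,0]],[1,[0.01,0,-0.01732],[0,0,0]],[1,[0,0,0],[0,0,0]],[1,[0,0,0],[0,0,0]]]'
python3 - <<'E'
from h import *
where(); A,_=cur()
G=A[:3,3]-.014*A[:3,2]; print(G)
plan(A,tgt(G,86.6,60,.005),15)
E
```

```text
time: 14.4
tool_pos: [0.5413, -0.1822, 0.0061]
ee_rot: [3.141, 0.523, 1.512]
wrist_force: [1.3, 2.8, 3.6]
width: 0.0649
finger_force: 30.0
time: 15.1
tool_pos: [0.5442, -0.1042, 0.0494]
ee_rot: [-3.137, 0.523, 1.514]
wrist_force: [-0.8, -0.4, -3.8]
width: 0.0649
finger_force: 30.0
t 15.1 p [ 0.5442 -0.1042  0.0494] rpy [-179.73   29.99   86.75] q [ 0.03  0.24  1.62 -0.53  1.37  0.21] F [-0.8 -0.4 -3.8] w 0.0649 ff 30.0
[ 0.54471041 -0.09724712  0.06152907]
15 x [0.0015, 0.0, -0.0001] [-0.02, 6.0, -0.0]
```

I typed the lift's x sign wrong so it went diagonally, but clear of everything. Returning over the spot while raising.

```bash
python3 - <<'E'
from h import *
A,_=cur()
B=tgt([.5427,-.176,.105],86.6,-30,.005); plan(A,B,4)
plan(B,tgt([.5427,-.176,.105],86.6,60,.005),15)
E
```

```text
4 x [-0.0225, 0.0006, 0.0004] [-0.05, -0.0, 0.03]
15 x [0.0015, 0.0, -0.0001] [0.0, 6.0, 0.0]
```

```bash
python3 -m crank '[[1,[-0.0225,0.0006,0.0004],[0,0,0]],[1,[-0.0225,0.0006,0.0004],[0,0,0]],[1,[-0.0225,0,0.0004],[0,0,0]],[1,[-0.0225,0,0.0004],[0,0,0]],[1,[0,0,0],[0,0,0]],[1,[0.0015,0,0],[0,3,0]],[1,[0.0015,0,0],[0,6,0]],[1,[0.0015,0,0],[0,6,0]]]'
python3 -m crank '[[1,[0.0015,0,0],[0,6,0]],[1,[0.0015,0,0],[0,6,0]],[1,[0.0015,0,0],[0,6,0]],[1,[0.0015,0,0],[0,6,0]],[1,[0.0015,0,0],[0,6,0]],[1,[0.0015,0,0],[0,6,0]],[1,[0.0015,0,0],[0,6,0]]]'
python3 - <<'E'
from h import *
where()
E
```

```text
time: 15.9
tool_pos: [0.5409, -0.1779, 0.0902]
ee_rot: [-3.137, 0.256, 1.514]
wrist_force: [0.7, -0.5, -3.7]
width: 0.0645
finger_force: 30.0
time: 16.6
tool_pos: [0.5418, -0.1692, 0.0916]
ee_rot: [-3.137, -0.475, 1.509]
wrist_force: [-0.2, 1.2, -2.3]
width: 0.065
finger_force: 30.0
t 16.6 p [ 0.5418 -0.1692  0.0916] rpy [-179.76  -27.22   86.43] q [-0.64  0.33  1.39  0.39  1.69 -0.59] F [-0.2  1.2 -2.3] w 0.065 ff 30.0
```

```bash
python3 -m crank '[[1,[0.0015,0,0],[0,6,0]],[1,[0.0015,0,0],[0,6,0]],[1,[0.0015,0,0],[0,6,0]],[1,[0.0015,0,0],[0,6,0]],[1,[0.0015,0,0],[0,6,0]],[1,[0,0,0],[0,0,0]],[1,[0,0,0],[0,0,0]]]'
python3 - <<'E'
from h import *
from bench import vision
where(); A,_=cur(); print(A[:3,3]-.014*A[:3,2])
s=vision.snapshot('scene'); pickle.dump(s,open('s2.pkl','wb')); cv2.imwrite('pics/s2.png',cv2.resize(s['color'][140:340,100:350,::-1],None,fx=3,fy=3,interpolation=cv2.INTER_CUBIC))
plan(A,tgt([.5427,-.176,.075],86.6,60,.005),5)
E
```

```text
time: 17.3
tool_pos: [0.5424, -0.1633, 0.0955]
ee_rot: [-3.133, -0.994, 1.503]
wrist_force: [1.0, 0.8, -4.1]
width: 0.065
finger_force: 30.0
t 17.3 p [ 0.5424 -0.1633  0.0955] rpy [-179.49  -56.96   86.13] q [-0.8   0.58  1.29  0.73  1.96 -0.69] F [ 1.   0.8 -4.1] w 0.065 ff 30.0
[ 0.54177907 -0.17499381  0.10318023]
5 x [-0.0047, 0.0002, 0.0028] [-0.02, 0.61, -0.05]
```

View pics/s2.png

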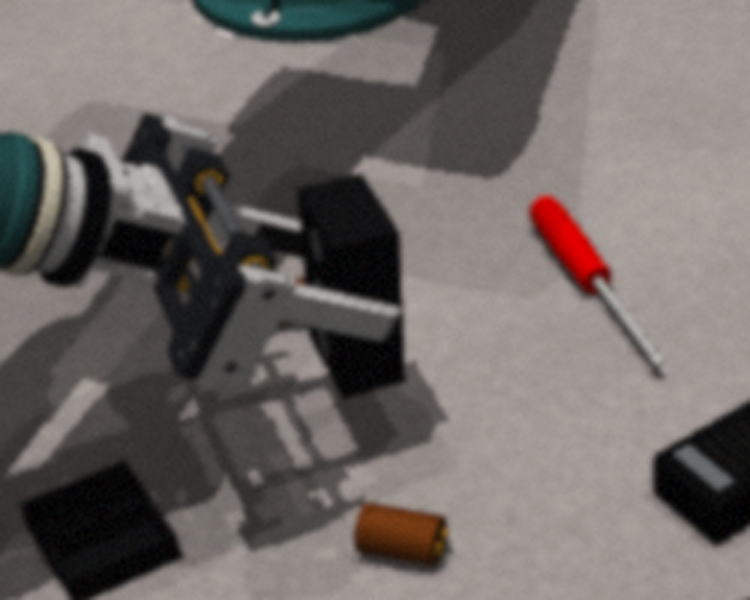

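The crop shows the closed pair held upright on end at (355,285), no gap. Lower it.

```bash
python3 -m crank '[[1,[-0.0047,0.0002,0.0028],[0,0.6,0]],[1,[-0.0047,0.0002,0.0028],[0,0.6,0]],[1,[-0.0047,0.0002,0.0028],[0,0.6,0]],[1,[-0.0047,0.0002,0.0028],[0,0.6,0]],[1,[-0.0047,0.0002,0.0028],[0,0.6,0]],[1,[0,0,0],[0,0,0]],[1,[0,0,0],[0,0,0]]]'
python3 - <<'E'
from h import *
where(); A,_=cur(); print(A[:3,3]-.014*A[:3,2]);plan(A,tgt([.5427,-.176,.060],86.6,60,.005),4)
E
```

```text
time: 18.05
tool_pos: [0.5438, -0.1638, 0.0697]
ee_rot: [-3.137, -1.048, 1.507]
wrist_force: [0.4, -0.3, -3.6]
width: 0.0646
finger_force: 30.0
t 18.05 p [ 0.5438 -0.1638  0.0697] rpy [-179.76  -60.05   86.37] q [-0.81  0.64  1.29  0.76  1.96 -0.73] F [ 0.4 -0.3 -3.6] w 0.0646 ff 30.0
[ 0.5431001  -0.17587269  0.07667775]
4 x [-0.0036, -0.0001, 0.0021] [-0.01, -0.01, -0.03]
```

```bash
python3 -m crank '[[1,[-0.0036,0,0.0021],[0,0,0]],[1,[-0.0036,0,0.0021],[0,0,0]],[1,[-0.0036,0,0.0021],[0,0,0]],[1,[-0.0036,0,0.0021],[0,0,0]],[1,[0,0,0],[0,0,0]],[1,[0,0,0],[0,0,0]]]'
python3 -m crank '[[1,[-0.0009,0,0.0005],[0,0,0]],[1,[0,0,0],[0,0,0]],[1,[0,0,0],[0,0,0]]]'
python3 -m crank '[[1,[-0.0009,0,0.0005],[0,0,0]],[1,[0,0,0],[0,0,0]],[1,[0,0,0],[0,0,0]]]'
python3 -m crank '[[1,[-0.0009,0,0.0005],[0,0,0]],[1,[0,0,0],[0,0,0]],[1,[0,0,0],[0,0,0]]]'
```

```text
time: 18.65
tool_pos: [0.5438, -0.1636, 0.0532]
ee_rot: [-3.138, -1.048, 1.508]
wrist_force: [-0.8, -0.0, -2.3]
width: 0.0645
finger_force: 30.0
time: 18.95
tool_pos: [0.5439, -0.1638, 0.0524]
ee_rot: [-3.139, -1.047, 1.509]
wrist_force: [0.1, -0.2, -3.3]
width: 0.0648
finger_force: 30.0
time: 19.25
tool_pos: [0.5439, -0.1637, 0.0513]
ee_rot: [-3.138, -1.047, 1.508]
wrist_force: [0.2, -0.4, -3.7]
width: 0.0648
finger_force: 30.0
time: 19.55
tool_pos: [0.544, -0.1638, 0.0505]
ee_rot: [-3.139, -1.047, 1.509]
wrist_force: [0.4, -0.3, -2.2]
width: 0.0649
finger_force: 30.0
```

```bash

python3 -m crank '[[1,[-0.0009,0,0.0005],[0,0,0]],[1,[0,0,0],[0,0,0]],[1,[0,0,0],[0,0,0]]]'
python3 -m crank '[[1,[-0.0009,0,0.0005],[0,0,0]],[1,[0,0,0],[0,0,0]],[1,[0,0,0],[0,0,0]]]'
```

```text
time: 19.85
tool_pos: [0.544, -0.1638, 0.0505]
ee_rot: [-3.141, -1.048, 1.511]
wrist_force: [-0.6, -1.0, 4.8]
width: 0.0648
finger_force: 30.0
time: 20.15
tool_pos: [0.544, -0.1638, 0.0505]
ee_rot: [3.141, -1.049, 1.513]
wrist_force: [-0.6, -1.1, 6.9]
width: 0.0651
finger_force: 30.0
```

```bash

python3 -m crank '[[0.7,[0.0009,0,-0.0005],[0,0,0]],[0.5,[0,0,0],[0,0,0]],[0,[0,0,0],[0,0,0]],[0,[0,0,0],[0,0,0]],[0,[0,0,0],[0,0,0]],[0,[0,0,0],[0,0,0]],[0,[0,0,0],[0,0,0]]]'
python3 -m crank '[[0,[0,0,-0.01],[0,0,0]],[0,[0,0,-0.025],[0,0,0]],[0,[0,0,-0.04],[0,0,0]],[0,[0,0,-0.04],[0,0,0]],[0,[0,0,0],[0,0,0]],[0,[0,0,0],[0,0,0]]]' 
python3 - <<'E'
from h import *
from bench import vision
where(); A,_=cur()
s=vision.snapshot('scene'); W=world(s)
m=(W[...,2]>.105)&(W[...,2]<.118)&(abs(W[...,0]-.545)<.07)&(abs(W[...,1]+.17)<.045)&(s['z_map']>0)
P=W[m]; print(len(P),cv2.minAreaRect((P[:,:2]*1000).astype(np.float32)))
plan(A,down([.543,-.16,.26],86.6,0),8)
E
```

```text
time: 20.85
tool_pos: [0.5439, -0.1637, 0.0489]
ee_rot: [-3.138, -1.047, 1.508]
wrist_force: [-0.2, 0.6, 0.0]
width: 0.0938
finger_force: 0.0
time: 21.45
tool_pos: [0.5381, -0.2645, 0.1069]
ee_rot: [-3.141, -1.046, 1.509]
wrist_force: [0.4, 0.1, -0.7]
width: 0.0939
finger_force: 0.0
t 21.45 p [ 0.5381 -0.2645  0.1069] rpy [-179.96  -59.92   86.46] q [-0.9   0.73  1.05  0.74  2.12 -0.7 ] F [ 0.4  0.1 -0.7] w 0.0939 ff 0.0
610 ((544.393798828125, -177.2901153564453), (40.72225570678711, 69.87895202636719), 86.81878662109375)
8 x [0.0225, -0.0002, -0.0091] [0.0, -7.49, -0.01]
```

```bash

python3 -m crank '[[0,[0.0225,0,-0.0091],[0,-7.5,0]],[0,[0.0225,0,-0.0091],[0,-7.5,0]],[0,[0.0225,0,-0.0091],[0,-7.5,0]],[0,[0.0225,0,-0.0091],[0,-7.5,0]],[0,[0.0225,0,-0.0091],[0,-7.5,0]],[0,[0.0225,0,-0.0091],[0,-7.5,0]],[0,[0.0225,0,-0.0091],[0,-7.5,0]],[0,[0.0225,0,-0.0091],[0,-7.5,0]]]' 
python3 - <<'E'
from h import *
where(); A,_=cur()
C=[.544,-.177,.056]
plan(A,tgt(C,86.6,-45,.004,.11),8)
E
```

```text
time: 22.3
tool_pos: [0.544, -0.1574, 0.2611]
ee_rot: [3.141, 0.005, 1.512]
wrist_force: [-0.8, 0.3, -1.1]
width: 0.0939
finger_force: 0.0
t 22.3 p [ 0.544  -0.1574  0.2611] rpy [179.99   0.28  86.64] q [-0.38  0.12  1.23 -0.    1.79 -0.32] F [-0.8  0.3 -1.1] w 0.0939 ff 0.0
8 x [0.0117, 0.0002, 0.0146] [0.0, -5.59, 0.0]
```

```bash

python3 -m crank '[[0,[0.0117,0,0.0146],[0,-5.6,0]],[0,[0.0117,0,0.0146],[0,-5.6,0]],[0,[0.0117,0,0.0146],[0,-5.6,0]],[0,[0.0117,0,0.0146],[0,-5.6,0]],[0,[0.0117,0,0.0146],[0,-5.6,0]],[0,[0.0117,0,0.0146],[0,-5.6,0]],[0,[0.0117,0,0.0146],[0,-5.6,0]],[0,[0.0117,0,0.0146],[0,-5.6,0]]]' >/dev/null
python3 -m crank '[[0,[0,0,0],[0,0,0]],[0,[0,0,0],[0,0,0]]]'
python3 - <<'E'
from h import *
where(); A,_=cur()
C=[.544,-.177,.056]
plan(A,tgt(C,86.6,-45,.004),5)
E
```

```text
time: 23.3
tool_pos: [0.5462, -0.1105, 0.1211]
ee_rot: [-3.134, 0.781, 1.519]
wrist_force: [0.2, 0.5, 0.6]
width: 0.0941
finger_force: 0.0
t 23.3 p [ 0.5462 -0.1105  0.1211] rpy [-179.57   44.77   87.01] q [ 0.14  0.26  1.56 -0.76  1.54  0.3 ] F [0.2 0.5 0.6] w 0.0941 ff 0.0
5 x [-0.0003, 0.0004, 0.0216] [-0.03, -0.05, 0.06]
```

```bash

python3 -m crank '[[0,[0,0.0003,0.0216],[0,0,0]],[0,[0,0.0003,0.0216],[0,0,0]],[0,[0,0,0.0216],[0,0,0]],[0,[0,0,0.0216],[0,0,0]],[0,[0,0,0.0216],[0,0,0]],[0,[0,0,0],[0,0,0]],[0,[0,0,0],[0,0,0]]]'
python3 - <<'E'
from h import *
where(); A,_=cur()
C=[.544,-.177,.056]
plan(A,tgt(C,86.6,-45,.004),1)
E
```

```text
time: 24.0
tool_pos: [0.5438, -0.1881, 0.0477]
ee_rot: [3.139, 0.781, 1.507]
wrist_force: [1.5, -0.0, 0.3]
width: 0.0937
finger_force: 0.0
t 24.0 p [ 0.5438 -0.1881  0.0477] rpy [179.85  44.76  86.37] q [ 0.    0.31  1.66 -0.81  1.34  0.33] F [ 1.5 -0.   0.3] w 0.0937 ff 0.0
1 x [0.002, -0.0005, 0.0013] [-0.01, -0.24, -0.16]
```

```bash

python3 -m crank '[[0,[0.0015,0,0.001],[0,-0.2,0]],[1,[0,0,0],[0,0,0]],[1,[0,0,0],[0,0,0]],[1,[0,0,0],[0,0,0]],[1,[0,0,0],[0,0,0]],[1,[0,0,0],[0,0,0]],[1,[0,0,0],[0,0,0]],[1,[0,0,0],[0,0,0]]]'
python3 - <<'E'
from h import *
where()
E
python3 -m crank '[[1,[-0.003,0,-0.003],[0,0,0]],[1,[-0.007,0,-0.007],[0,0,0]],[1,[-0.01,0,-0.01],[0,0,0]],[1,[-0.01,0,-0.01],[0,0,0]],[1,[-0.005,0,-0.005],[0,0,0]],[1,[0,0,0],[0,0,0]],[1,[0,0,0],[0,0,0]]]'
python3 - <<'E'
from h import *
where(); A,_=cur(); G=A[:3,3]-.015*A[:3,2]; print(G)
plan(A,tgt(G,86.6,45,.004),15)
E
```

```text
time: 24.8
tool_pos: [0.543, -0.1868, 0.044]
ee_rot: [-3.139, 0.785, 1.513]
wrist_force: [-1.6, 2.1, 2.0]
width: 0.0651
finger_force: 30.0
t 24.8 p [ 0.543  -0.1868  0.044 ] rpy [-179.87   44.99   86.67] q [ 0.01  0.31  1.66 -0.81  1.34  0.33] F [-1.6  2.1  2. ] w 0.0651 ff 30.0
time: 25.5
tool_pos: [0.5431, -0.1869, 0.0934]
ee_rot: [-3.14, 0.785, 1.512]
wrist_force: [-1.1, 0.1, -2.6]
width: 0.065
finger_force: 30.0
t 25.5 p [ 0.5431 -0.1869  0.0934] rpy [-179.92   44.96   86.63] q [ 0.01  0.25  1.62 -0.8   1.4   0.26] F [-1.1  0.1 -2.6] w 0.065 ff 30.0
[ 0.54377177 -0.17629352  0.10405455]
15 x [0.0016, 0.0, -0.0001] [-0.0, 6.0, -0.0]
```

```bash

python3 -m crank '[[1,[0.0008,0,0],[0,3,0]],[1,[0.0016,0,0],[0,6,0]],[1,[0.0016,0,0],[0,6,0]],[1,[0.0016,0,0],[0,6,0]],[1,[0.0016,0,0],[0,6,0]],[1,[0.0016,0,0],[0,6,0]],[1,[0.0016,0,0],[0,6,0]],[1,[0.0016,0,0],[0,6,0]]]'
python3 -m crank '[[1,[0.0016,0,0],[0,6,0]],[1,[0.0016,0,0],[0,6,0]],[1,[0.0016,0,0],[0,6,0]],[1,[0.0016,0,0],[0,6,0]],[1,[0.0016,0,0],[0,6,0]],[1,[0.0016,0,0],[0,6,0]],[1,[0.0016,0,0],[0,6,0]],[1,[0.0008,0,0],[0,3,0]]]'
python3 -m crank '[[1,[0,0,0],[0,0,0]],[1,[0,0,0],[0,0,0]]]'
python3 - <<'E'
from h import *
where(); A,_=cur(); G=A[:3,3]-.015*A[:3,2]; print(G)
plan(A,tgt([.5437,-.176,.035],86.6,45,.004),6)
E
```

```text
time: 26.3
tool_pos: [0.543, -0.1766, 0.088]
ee_rot: [-3.139, -0.003, 1.512]
wrist_force: [0.7, -0.4, -3.6]
width: 0.0652
finger_force: 30.0
time: 27.1
tool_pos: [0.543, -0.1669, 0.0893]
ee_rot: [-3.132, -0.787, 1.503]
wrist_force: [0.8, -0.4, -4.2]
width: 0.0653
finger_force: 30.0
time: 27.3
tool_pos: [0.544, -0.1657, 0.0911]
ee_rot: [-3.137, -0.784, 1.508]
wrist_force: [-0.3, 0.5, -3.1]
width: 0.0648
finger_force: 30.0
t 27.3 p [ 0.544  -0.1657  0.0911] rpy [-179.71  -44.92   86.38] q [-0.75  0.48  1.32  0.6   1.85 -0.67] F [-0.3  0.5 -3.1] w 0.0648 ff 30.0
[ 0.54336706 -0.17632534  0.10173505]
6 x [-0.0078, 0.0001, 0.0079] [-0.02, 0.01, -0.03]
```

```bash

python3 -m crank '[[1,[-0.0078,0,0.0078],[0,0,0]],[1,[-0.0078,0,0.0078],[0,0,0]],[1,[-0.0078,0,0.0078],[0,0,0]],[1,[-0.0078,0,0.0078],[0,0,0]],[1,[-0.0078,0,0.0078],[0,0,0]],[1,[-0.0078,0,0.0078],[0,0,0]],[1,[0,0,0],[0,0,0]],[1,[0,0,0],[0,0,0]]]'
python3 -m crank '[[1,[-0.0025,0,0.0025],[0,0,0]],[1,[-0.0025,0,0.0025],[0,0,0]],[1,[-0.0015,0,0.0015],[0,0,0]],[1,[0,0,0],[0,0,0]],[1,[0,0,0],[0,0,0]]]'
python3 -m crank '[[1,[-0.0008,0,0.0008],[0,0,0]],[1,[0,0,0],[0,0,0]],[1,[0,0,0],[0,0,0]]]'
python3 -m crank '[[1,[-0.0008,0,0.0008],[0,0,0]],[1,[0,0,0],[0,0,0]],[1,[0,0,0],[0,0,0]]]'
```

```text
time: 28.1
tool_pos: [0.5443, -0.1653, 0.0258]
ee_rot: [-3.139, -0.786, 1.509]
wrist_force: [0.3, -0.3, -2.8]
width: 0.065
finger_force: 30.0
time: 28.6
tool_pos: [0.5443, -0.1654, 0.0169]
ee_rot: [-3.14, -0.786, 1.51]
wrist_force: [1.0, 1.0, -2.2]
width: 0.0649
finger_force: 30.0
time: 28.9
tool_pos: [0.5444, -0.1654, 0.0158]
ee_rot: [-3.14, -0.785, 1.51]
wrist_force: [-0.8, 0.5, -3.1]
width: 0.0647
finger_force: 30.0
time: 29.2
tool_pos: [0.5443, -0.1654, 0.0145]
ee_rot: [-3.139, -0.786, 1.51]
wrist_force: [0.1, -0.0, -3.7]
width: 0.0647
finger_force: 30.0
```

```bash

python3 -m crank '[[1,[-0.0011,0,0.0011],[0,0,0]],[1,[0,0,0],[0,0,0]],[1,[0,0,0],[0,0,0]]]'
python3 -m crank '[[1,[-0.0008,0,0.0008],[0,0,0]],[1,[0,0,0],[0,0,0]],[1,[0,0,0],[0,0,0]]]'
python3 -m crank '[[1,[-0.0008,0,0.0008],[0,0,0]],[1,[0,0,0],[0,0,0]],[1,[0,0,0],[0,0,0]]]'
```

```text
time: 29.5
tool_pos: [0.5443, -0.1654, 0.0129]
ee_rot: [-3.139, -0.786, 1.51]
wrist_force: [-0.2, 0.6, -3.5]
width: 0.0644
finger_force: 30.0
time: 29.8
tool_pos: [0.5443, -0.1654, 0.0119]
ee_rot: [-3.139, -0.786, 1.51]
wrist_force: [0.6, -0.6, -3.8]
width: 0.0644
finger_force: 30.0
time: 30.1
tool_pos: [0.5444, -0.1655, 0.0113]
ee_rot: [-3.14, -0.786, 1.51]
wrist_force: [-1.4, -0.3, 0.4]
width: 0.0651
finger_force: 30.0
```

```bash

python3 -m crank '[[1,[-0.0006,0,0.0006],[0,0,0]],[1,[0,0,0],[0,0,0]],[1,[0,0,0],[0,0,0]],[1,[0,0,0],[0,0,0]]]'
python3 -m crank '[[0.7,[0,0,0],[0,0,0]],[0.5,[0,0,0],[0,0,0]],[0,[0,0,0],[0,0,0]],[0,[0,0,0],[0,0,0]],[0,[0,0,0],[0,0,0]],[0,[0,0,0],[0,0,0]],[0,[0,0,0],[0,0,0]]]'
python3 -m crank '[[0,[0,0,-0.01],[0,0,0]],[0,[0,0,-0.03],[0,0,0]],[0,[0,0,-0.04],[0,0,0]],[0,[0,0,-0.04],[0,0,0]],[0,[0,0,0],[0,0,0]]]'
python3 - <<'E'
from h import *
where(); A,_=cur()
plan(A,down([.5465,-.173,.257],86.6),8)
E
```

```text
time: 30.5
tool_pos: [0.5444, -0.1655, 0.0112]
ee_rot: [-3.141, -0.786, 1.511]
wrist_force: [-3.0, -1.3, 6.0]
width: 0.0646
finger_force: 30.0
time: 31.2
tool_pos: [0.5443, -0.1653, 0.0097]
ee_rot: [-3.139, -0.786, 1.509]
wrist_force: [0.3, -0.3, 0.7]
width: 0.0937
finger_force: 0.0
time: 31.7
tool_pos: [0.5409, -0.2554, 0.0995]
ee_rot: [3.132, -0.778, 1.514]
wrist_force: [0.3, -0.3, 0.5]
width: 0.0938
finger_force: 0.0
t 31.7 p [ 0.5409 -0.2554  0.0995] rpy [179.48 -44.57  86.75] q [-0.84  0.58  1.15  0.57  1.95 -0.71] F [ 0.3 -0.3  0.5] w 0.0938 ff 0.0
8 x [0.0181, 0.0002, -0.0138] [0.05, -5.57, -0.01]
```

```bash

python3 -m crank '[[0,[0.0181,0,-0.0138],[0,-5.57,0]],[0,[0.0181,0,-0.0138],[0,-5.57,0]],[0,[0.0181,0,-0.0138],[0,-5.57,0]],[0,[0.0181,0,-0.0138],[0,-5.57,0]],[0,[0.0181,0,-0.0138],[0,-5.57,0]],[0,[0.0181,0,-0.0138],[0,-5.57,0]],[0,[0.0181,0,-0.0138],[0,-5.57,0]],[0,[0.0181,0,-0.0138],[0,-5.57,0]]]' >/dev/null
python3 -m crank '[[0,[0,0,0],[0,0,0]],[0,[0,0,0],[0,0,0]]]' >/dev/null
python3 - <<'E'
from h import *
from bench import vision
where()
s=vision.snapshot('wrist'); pickle.dump(s,open('w5.pkl','wb'))
r=tray(s,(309,193),h=.04,thr=55); A,_=cur()
cv2.imwrite('pics/w5.png',cv2.resize(s['color'][110:300,210:410,::-1],None,fx=3,fy=3,interpolation=cv2.INTER_CUBIC))
plan(A,down([.544,-.176,.07],86.6),8)
E
```

```text
t 32.7 p [ 0.5444 -0.1679  0.2528] rpy [-179.93   -0.46   86.74] q [-0.4   0.13  1.23  0.01  1.78 -0.34] F [ 0.  -0.8 -0.9] w 0.094 ff 0.0
bbox (283, 166, 61, 103)
rect [ 543.5 -176.1] [113.8  63.8] 86.58
8 x [-0.001, 0.0001, 0.0227] [-0.02, -0.06, 0.0]
```

View pics/w5.png

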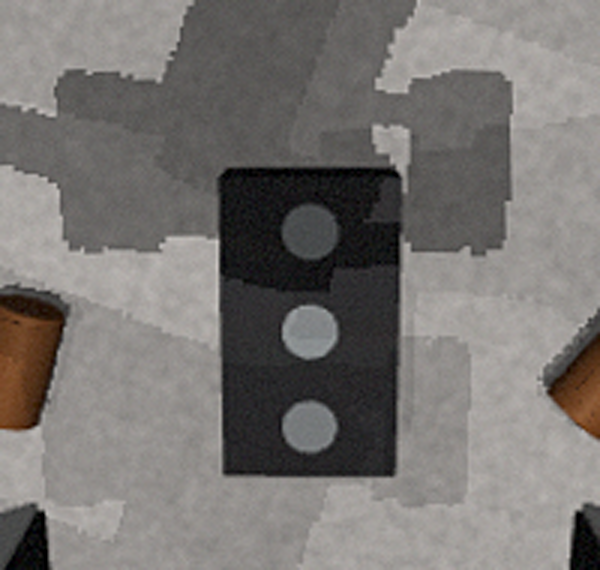

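The pair lies flat and square (crop (220,170)–(399,474), size right at 40 mm). I now grip only the upper tray.

```bash

python3 -m crank '[[0,[-0.001,0,0.0227],[0,0.05,0]],[0,[-0.001,0,0.0227],[0,0.05,0]],[0,[-0.001,0,0.0227],[0,0.05,0]],[0,[-0.001,0,0.0227],[0,0.05,0]],[0,[-0.001,0,0.0227],[0,0,0]],[0,[-0.001,0,0.0227],[0,0,0]],[0,[-0.001,0,0.0227],[0,0,0]],[0,[-0.001,0,0.0227],[0,0,0]]]' >/dev/null
python3 -m crank '[[0,[0,0,0],[0,0,0]],[0,[0,0,0],[0,0,0]]]' >/dev/null
python3 - <<'E'
from h import *
where(); A,_=cur(); plan(A,down([.5438,-.176,.0265],86.6),3)
E
```

```text
t 33.75 p [ 0.5426 -0.1762  0.0696] rpy [-179.73   -0.73   86.45] q [-0.42  0.2   1.51  0.01  1.43 -0.36] F [-0.2 -0.1  0. ] w 0.0939 ff 0.0
3 x [-0.0, 0.0004, 0.0144] [-0.09, -0.24, -0.05]
```

```bash

python3 -m crank '[[0,[0,0.0004,0.0144],[0,-0.24,0]],[0,[0,0.0004,0.0144],[0,-0.24,0]],[0,[0,0,0.0144],[0,-0.24,0]],[0,[0,0,0],[0,0,0]],[0,[0,0,0],[0,0,0]],[0,[0,0,0],[0,0,0]]]'
python3 - <<'E'
from h import *
where()
E
```

```text
time: 34.35
tool_pos: [0.545, -0.1751, 0.0285]
ee_rot: [-3.141, 0.002, 1.511]
wrist_force: [-0.1, -0.1, 0.7]
width: 0.0939
finger_force: 0.0
t 34.35 p [ 0.545  -0.1751  0.0285] rpy [-1.7997e+02  1.0000e-01  8.6600e+01] q [-0.41  0.24  1.56 -0.    1.34 -0.35] F [-0.1 -0.1  0.7] w 0.0939 ff 0.0
```

```bash

python3 -m crank '[[0,[0,-0.0008,0.001],[0,0,0]],[1,[0,0,0],[0,0,0]],[1,[0,0,0],[0,0,0]],[1,[0,0,0],[0,0,0]],[1,[0,0,0],[0,0,0]],[1,[0,0,0],[0,0,0]],[1,[0,0,0],[0,0,0]],[1,[0,0,0],[0,0,0]]]'
python3 -m crank '[[1,[0,0,-0.004],[0,0,0]],[1,[0,0,-0.006],[0,0,0]],[1,[0,0,-0.008],[0,0,0]],[1,[0,0,-0.015],[0,0,0]],[1,[0,0,-0.02],[0,0,0]],[1,[0,0,-0.03],[0,0,0]],[1,[0,0,0],[0,0,0]],[1,[0,0,0],[0,0,0]]]'
python3 - <<'E'
from h import *
from bench import vision
where(); A,_=cur(); plan(A,down([.504,.158,.11],96),10)
s=vision.snapshot('scene'); cv2.imwrite('pics/s3.png',cv2.resize(s['color'][140:340,100:350,::-1],None,fx=3,fy=3,interpolation=cv2.INTER_CUBIC))
E
```

```text
time: 35.15
tool_pos: [0.5438, -0.175, 0.027]
ee_rot: [-3.14, 0.001, 1.511]
wrist_force: [-0.1, 0.1, 0.3]
width: 0.0646
finger_force: 30.0
time: 35.95
tool_pos: [0.5446, -0.1752, 0.1113]
ee_rot: [3.14, 0.002, 1.511]
wrist_force: [-0.5, 0.2, -1.4]
width: 0.0651
finger_force: 30.0
t 35.95 p [ 0.5446 -0.1752  0.1113] rpy [1.7993e+02 1.3000e-01 8.6590e+01] q [-0.41  0.17  1.46 -0.    1.5  -0.35] F [-0.5  0.2 -1.4] w 0.0651 ff 30.0
10 x [0.0334, -0.0036, 0.0001] [0.01, 0.01, -0.94]
```

View pics/s3.png

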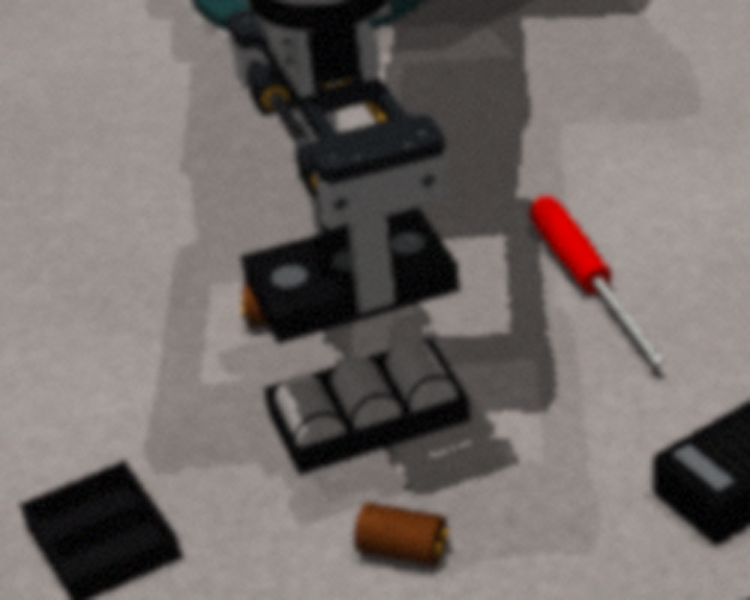

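The emptied tray is lifted (350,270), and the lower tray at (370,400) holds all three cans. Now I carry the emptied tray to the free spot.

```bash
python3 -m crank '[[1,[0.0334,-0.0036,0],[0,0,-0.94]],[1,[0.0334,-0.0036,0],[0,0,-0.94]],[1,[0.0334,-0.0036,0],[0,0,-0.94]],[1,[0.0334,-0.0036,0],[0,0,-0.94]],[1,[0.0334,-0.0036,0],[0,0,-0.94]],[1,[0.0334,-0.0036,0],[0,0,-0.94]],[1,[0.0334,-0.0036,0],[0,0,-0.94]],[1,[0.0334,-0.0036,0],[0,0,-0.94]]]' >/dev/null
python3 -m crank '[[1,[0.0334,-0.0036,0],[0,0,-0.94]],[1,[0.0334,-0.0036,0],[0,0,-0.94]],[1,[0,0,0],[0,0,0]],[1,[0,0,0.03],[0,0,0]],[1,[0,0,0.03],[0,0,0]],[1,[0,0,0.025],[0,0,0]],[1,[0,0,0],[0,0,0]],[1,[0,0,0],[0,0,0]]]'
python3 - <<'E'
from h import *
where()
E
```

```text
time: 37.6
tool_pos: [0.5024, 0.1573, 0.0237]
ee_rot: [-3.137, 0.002, 1.675]
wrist_force: [0.1, -0.4, -0.8]
width: 0.0646
finger_force: 30.0
t 37.6 p [0.5024 0.1573 0.0237] rpy [-1.7976e+02  9.0000e-02  9.5940e+01] q [ 0.2   0.15  1.68 -0.    1.32  0.09] F [ 0.1 -0.4 -0.8] w 0.0646 ff 30.0
```

Contact expected near TCP z = 0.007.

```bash
python3 -m crank '[[1,[0,0,0.006],[0,0,0]],[1,[0,0,0.005],[0,0,0]],[1,[0,0,0.003],[0,0,0]],[1,[0,0,0],[0,0,0]],[1,[0,0,0],[0,0,0]]]'
python3 -m crank '[[1,[0,0,0.0015],[0,0,0]],[1,[0,0,0],[0,0,0]],[1,[0,0,0],[0,0,0]]]'
python3 -m crank '[[1,[0,0,0.001],[0,0,0]],[1,[0,0,0],[0,0,0]],[1,[0,0,0],[0,0,0]]]'
```

```text
time: 38.1
tool_pos: [0.5032, 0.1581, 0.0108]
ee_rot: [-3.14, 0.001, 1.675]
wrist_force: [0.1, -0.5, -1.4]
width: 0.0644
finger_force: 30.0
time: 38.4
tool_pos: [0.5031, 0.1581, 0.0091]
ee_rot: [-3.14, 0.001, 1.675]
wrist_force: [-0.1, -0.7, -0.2]
width: 0.0647
finger_force: 30.0
time: 38.7
tool_pos: [0.503, 0.1581, 0.008]
ee_rot: [-3.14, 0.001, 1.675]
wrist_force: [-0.6, 0.4, -0.0]
width: 0.0644
finger_force: 30.0
```

```bash
python3 -m crank '[[1,[0,0,0.001],[0,0,0]],[1,[0,0,0],[0,0,0]],[1,[0,0,0],[0,0,0]]]'
python3 -m crank '[[1,[0,0,0.0005],[0,0,0]],[1,[0,0,0],[0,0,0]],[1,[0,0,0],[0,0,0]]]'
```

```text
time: 39.0
tool_pos: [0.5031, 0.1581, 0.007]
ee_rot: [-3.14, 0.001, 1.675]
wrist_force: [0.2, -0.5, -0.6]
width: 0.0647
finger_force: 30.0
time: 39.3
tool_pos: [0.5031, 0.1581, 0.007]
ee_rot: [-3.14, 0.001, 1.675]
wrist_force: [-1.0, -0.1, 3.4]
width: 0.0644
finger_force: 30.0
```

Contact. Release, rise, check and hand in.

```bash
python3 -m crank '[[0.7,[0,0,0],[0,0,0]],[0.4,[0,0,0],[0,0,0]],[0,[0,0,0],[0,0,0]],[0,[0,0,0],[0,0,0]],[0,[0,0,0],[0,0,0]],[0,[0,0,0],[0,0,0]],[0,[0,0,-0.01],[0,0,0]],[0,[0,0,-0.03],[0,0,0]]]'
python3 -m crank '[[0,[0,0,-0.04],[0,0,0]],[0,[0,0,-0.05],[0,0,0]],[0,[0,0,-0.05],[0,0,0]],[0,[0,0,-0.05],[0,0,0]],[0,[0,0,0],[0,0,0]],[0,[0,0,0],[0,0,0]],[0,[0,0,0],[0,0,0]]]'
python3 - <<'E'
from h import *
from bench import vision
where()
s=vision.snapshot('wrist'); tray(s,(311,192))
s=vision.snapshot('scene'); W=world(s)
m=(W[...,2]>.010)&(W[...,2]<.06)&(s['z_map']>0)
n,l,st,ce=cv2.connectedComponentsWithStats(m.astype(np.uint8))
for i in range(1,n):
    if 250<st[i,4]<2500 and ce[i][1]>150 and ce[i][0]<480:
        P=W[l==i]; r=cv2.minAreaRect(P[:,:2].astype(np.float32)*1000); print(ce[i].round(),np.round(r[0]),np.round(r[1]),np.percentile(P[:,2],[5,50,95]).round(3))
E
```

```text
time: 40.1
tool_pos: [0.5005, 0.1575, 0.0441]
ee_rot: [-3.133, 0.002, 1.675]
wrist_force: [0.1, 1.0, 1.1]
width: 0.094
finger_force: 0.0
time: 40.8
tool_pos: [0.5027, 0.1582, 0.2351]
ee_rot: [-3.137, 0.001, 1.675]
wrist_force: [-0.5, -0.7, 0.0]
width: 0.0943
finger_force: 0.0
t 40.8 p [0.5027 0.1582 0.2351] rpy [-1.7975e+02  8.0000e-02  9.5990e+01] q [ 0.2   0.04  1.37 -0.    1.74  0.09] F [-0.5 -0.7  0. ] w 0.0943 ff 0.0
bbox (284, 159, 61, 101)
rect [502.9 156.4] [ 63.9 111.4] 6.04
[421. 166.] [448. 374.] [134. 163.] [0.013 0.03  0.057]
[359. 211.] [506. 156.] [ 72. 119.] [0.013 0.02  0.023]
[462. 210.] [616. 339.] [86. 62.] [0.012 0.03  0.033]
[293. 226.] [510.   6.] [ 25. 190.] [0.013 0.021 0.027]
[193. 240.] [ 432. -191.] [50. 30.] [0.012 0.025 0.031]
[ 39. 260.] [ 326. -468.] [104.  65.] [0.012 0.035 0.057]
[221. 273.] [ 545. -177.] [113.  72.] [0.013 0.024 0.034]
[354. 289.] [708.  39.] [ 64. 191.] [0.014 0.034 0.037]
[132. 315.] [ 570. -354.] [84. 66.] [0.011 0.017 0.022]
[233. 317.] [ 666. -206.] [51. 32.] [0.013 0.026 0.031]
[127. 455.] [ 850. -442.] [150.   6.] [0.014 0.037 0.058]
```

Both trays are flat, heights match, and the bystanders haven't moved.

```bash
python3 -c "
from bench import robot
print(robot.close_job())"
```

```text
the job is handed in; nothing more can be done
None
```

The job is handed in at about 41 s: all three capacitors are in the buyer's tray, flat and face up, the emptied tray lies face-down about 0.34 m beside it, and the other goods are where they were (the hand-in printed no verdict).

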